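Gauge the depth of a blind leg socket

ROBOT

A 6-joint arm with a two-finger parallel gripper is mounted at the origin on a cart in front of the work surface, level with it; the furniture and walls round the work are solid. World frame = base frame: x ahead of the robot, y to its left, z up, the work surface at z = 0. Lengths are in m, angles in degrees, forces in N, time in s.
With the tool pointing down it reaches from about 0.3 to 0.775 m from the base axis. Payload 14.6 kg.
Tool frame: the origin (TCP) lies at the very end of the fingers, on their centre line; the grasp point (between the pads) lies 19 mm behind it (ctrl.grasp_offset is the z of the grasp point in the tool frame, in m); z points along the fingers, y is the line along which they close (so a half turn about z gives the same grasp; the last joint's range is limited). The gripper opens to 94 mm and grips with 3 to 60 N. Pads are 16 mm wide; open, the fingers measure 119 mm over their backs; the gripper's body (75 mm by 177 mm) begins 78 mm behind the grasp point.
Start: joints at [71.643, 17.183, 87.147, -0, 75.671, -3.816], TCP at [0.138, 0.532, 0.205] pointing down, gripper open.
Joint ranges: [-173.82, 173.82], [-45.26, 126.66], [13.44, 144.39], [-59.66, 239.66], [0, 175.72], [-146.38, 146.38]. Speed limits (degrees/s): [127.2, 127.2, 147.25, 180, 180, 180].

INTERFACE

Orientations are given as [roll, pitch, yaw] about the fixed x, y, z axes, in that order (R = Rz(yaw) Ry(pitch) Rx(roll)).
In Python, from station import ctrl gives the robot as it stands.
- The arm moves only by the tool arm_command, never from a script. Its argument "moves" is a list of rows, each a list of 5 numbers: the opening, from 0 (shut) to 1 (fully open), then the shift along the tool's x, y, z each as a share of 0.1 m, from -1 to 1, then the turn about the tool's z as a share of 2 rad, from -1 to 1. A call has 1 to 12 rows; each row is the pose to reach, as a shift and turn from the pose commanded when the call began, along the tool's axes at that moment; what a row does not reach only later rows make up. A row lasts 1/10 s, in which the tool goes at most 50 mm and 8.59 degrees, less where a joint would pass 70% of its speed; a pose out of reach is approached as far as the arm can. A call with a number of a shift or a turn outside -1 to 1 is refused whole. A call with a gripper value outside its range is refused whole. The fingers move at their own pace and stop on an object; the grip force is fixed at half the most. Time passes only in rows, so rows that repeat a pose let the fingers close. It gives the time, the measured TCP pose, the force, the opening and the grip force at its end, in the units of the state.
- ctrl.state(): the state, without advancing time (a new reading comes with each control period).
- ctrl.get_image(name): name is "side" or "top" or "wrist"; returns a dict with "pixels" (480x640x3 uint8, red, green, blue), "K" (3x3 intrinsics, pixels), "xyz" and "orientation" of the camera in the world; the wrist camera has in their place "hand_eye" (4x4, takes a point from camera to tool coordinates, whose origin is the TCP and whose axes are the flange's). Camera axes: x right, y down, z forward; pixel columns grow to the right and rows downward; lengths in m; the calibration is good to about 2 mm. A picture is of the moment at which its call begins: read the wrist's pose just before it. There is no depth.
- ctrl.hand_in(): hands the job in; it is judged then, once.
The state is a dict: "t": time; "joint_positions": joint angles; "dq": joint speeds; "tau": joint torques, N m; "tcp_pos": TCP position; "eef_rot": TCP orientation; "ft_force": force on the tool from outside, world axes, zero at the start; "torque": the same for the moment, N m; "finger_gap": finger opening in m; "gripper_force": force on a finger pad.
Only numpy, scipy, OpenCV 4.12 (cv2) and the standard library are available. Lean on these libraries where they do the work, as an engineer would, in place of code of your own. Each camera call takes 0.05 s, during which the arm holds its last target. There are 200 camera calls.

TASK

Lift the wooden depth gauge off its rack and lower its rod into the round blind bore of the sawn block (not the long slot-like mortise of the other block) until the rod stands on the bottom. Keep pushing the gauge down, so that the stiff rod slides up through it, until its crossbar rests flat on the top of the block; hold it there for about a second, then let go and leave the gauge standing so.

Things in the scene. Friction and masses are not known exactly. Their poses are not given: they have to be found in the camera images.
- gauge: Wooden depth gauge, 0.2 kg: crossbar 120 mm (y) x 26 x 18 mm, grip block on its middle, z up. Origin: centre of the bar's brass sole, where a 12 mm steel rod sticks out downward. It starts on a fixed plywood rack, the bar's ends on two uprights 90 mm high (86 mm apart inside, 46 mm wide), rod hanging free between them; lips rise 6 mm beyond the ends. Lift it straight up 90 mm to clear the rack.
- gauge_grip (a point): Where to grasp the gauge: middle of the grip block, 30 mm above the sole and straight above the rod; axes as the gauge. The block is 28 mm wide (x), 50 mm long (y), its top 16 mm above this point, with a brass thumbscrew on the +y side. Grasp from above, fingers closing along x.
- gauge_rod (a joint): How far the rod is pushed up through the gauge, in m. At q it sticks out 70 mm - q below the sole and rises q above the grip block's top. Starts at 0 to 0.008, travel 0.03. Held by friction: about 4 N moves it; it stays where it is left, the gauge's weight alone does not move it.
- socket_block_mouth (a point): Centre of the mouth of the round bore, on top of a loose sawn wood block 100 x 110 x 70 mm high (about 0.9 kg); z up. The bore is 36 mm wide, 50 mm deep, with a flat closed bottom: with the crossbar on the block the rod sticks out 50 mm (joint 0.020). A second block of this size has a mortise 25 x 65 mm instead, and must not be used; either may be the left one.

How it is judged:
By the outcome, as a careful person would: the job done as asked, in the order asked, and still so for the second after the job is handed in, with the robot touching nothing.
It also fails if it takes over 43 s, if anything falls off the work surface, if the arm or the gripper's body presses on something with over 40 N, if the wrist force passes 120 N, or if a joint passes its speed limit or range.

## Working session

There is one attempt and no reset: what is moved stays moved. The work goes in short steps, Python scripts to look and compute and a tool call to move; the robot and the scene stay as the last step left them, time stands still between calls to the robot, and variables do not carry over. Pictures are saved under pics/ and viewed, at most 10 in all, crops included, and the job is handed in when it is done.

Besides the shell and the picture viewer there is one more tool, called after "Emit:" in YAML: its name, and indented under it one key for each argument. arm_command: Moves the arm, as the interface text tells. Shift numbers are shares of 0.1 m and turn numbers shares of 2 rad, none past 1 either way. Its arguments: {"type":"object","properties":{"moves":{"type":"array"}},"required":["moves"]}

```bash
mkdir -p pics; cat > h.py <<'E'
import numpy as np, cv2
from scipy.spatial.transform import Rotation as R
from station import ctrl
def Rm(o): return R.from_euler('xyz',o,degrees=True).as_matrix()
def cam(n):
    s=ctrl.state(); d=ctrl.get_image(n)
    if n=='wrist':
        T=np.eye(4);T[:3,:3]=Rm(s['eef_rot']);T[:3,3]=s['tcp_pos'];T=T@np.array(d['hand_eye'])
    else:
        T=np.eye(4);T[:3,:3]=Rm(d['orientation']);T[:3,3]=d['xyz']
    return d['pixels'],np.array(d['K']),T
def save(n,f):
    p,K,T=cam(n); cv2.imwrite(f'pics/{f}.png',p[:,:,::-1]); np.savez(f'pics/{f}.npz',K=K,T=T); return p,K,T
def onz(f,u,v,z):
    a=np.load(f'pics/{f}.npz'); T=a['T']; r=T[:3,:3]@np.linalg.inv(a['K'])@[u,v,1]; o=T[:3,3]
    return o+r*(z-o[2])/r[2]
def proj(f,P):
    a=np.load(f'pics/{f}.npz'); p=a['K']@(np.linalg.inv(a['T'])@np.r_[P,1])[:3]; return p[:2]/p[2]
E
python3 - <<'E'
from h import *
for n in('top','side','wrist'):
    p,K,T=save(n,n+'0'); print(n,K[0,0],T.round(3).tolist())
s=ctrl.state(); print(s, ctrl.grasp_offset)
E
```

```text
top 487.8695208915116 [[-0.028, -0.986, 0.167, 0.391], [-0.999, 0.032, 0.021, -0.159], [-0.026, -0.167, -0.986, 0.982], [0.0, 0.0, 0.0, 1.0]]
side 551.8185526461042 [[0.844, -0.244, 0.477, 0.085], [-0.535, -0.353, 0.767, -0.884], [-0.019, -0.903, -0.429, 0.539], [0.0, 0.0, 0.0, 1.0]]
wrist 361.66484630564105 [[0.252, 0.934, 0.252, 0.065], [0.968, -0.243, -0.066, 0.553], [-0.001, 0.261, -0.965, 0.385], [0.0, 0.0, 0.0, 1.0]]
{'t': 0.15, 'joint_positions': array([ 7.16422105e+01,  1.72087129e+01,  8.71692862e+01, -3.86645237e-04,
        7.56732989e+01, -3.81509922e+00]), 'dq': array([-0.02744367, -0.02857538, -0.17640953,  0.01598417,  0.02687991,
        0.01256957]), 'tau': array([-4.38019351e-04, -5.31959689e+01, -3.52814448e+01,  7.06815650e-02,
        2.36954831e-02, -2.11651087e-05]), 'tcp_pos': array([0.13804147, 0.53219426, 0.20503388]), 'eef_rot': array([-1.79948791e+02, -3.03950055e-03,  1.65457404e+02]), 'ft_force': array([ 0.25344244, -0.95080857,  0.73055965]), 'torque': array([-0.00653096, -0.03834922,  0.03351093]), 'gripper_force': 0.0, 'finger_gap': 0.09381803756096274} -0.0188
```

View pics/top0.png

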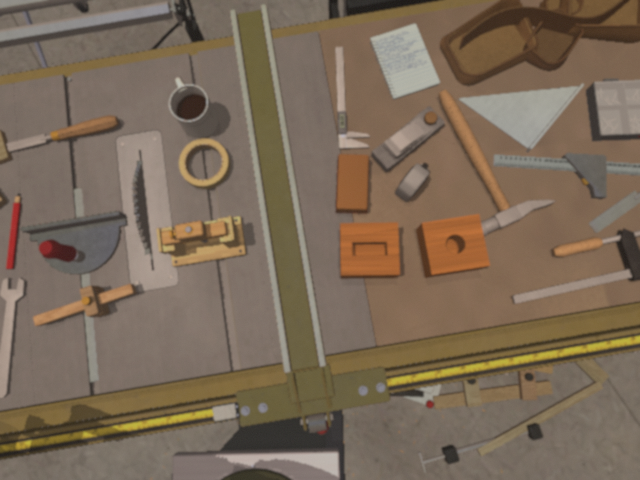

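View pics/side0.png

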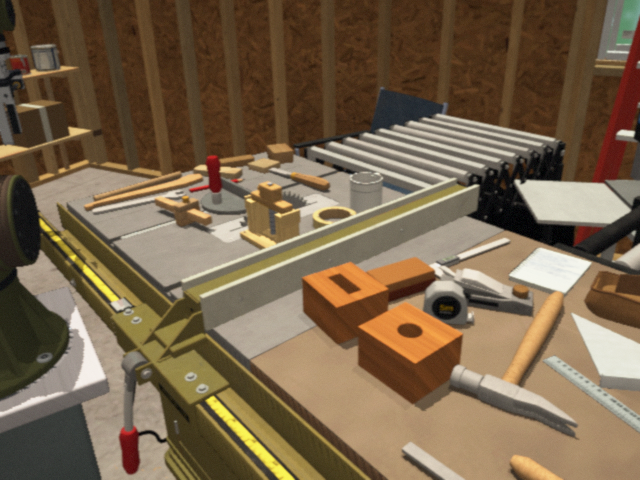

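The top view shows the gauge on its rack near (200,235), the mortise block at (370,249), and the round-bore block at (455,244). A fence lies between the gauge and the blocks. Next I'll enlarge both areas.

```bash
python3 - <<'E'
from h import *
a=cv2.imread('pics/top0.png'); b=cv2.imread('pics/side0.png')
f=lambda i,x,y,w,h,s:cv2.resize(i[y:y+h,x:x+w],None,fx=s,fy=s,interpolation=cv2.INTER_CUBIC)
c=np.vstack([np.hstack([f(a,150,200,100,75,4),f(a,410,205,100,75,4)]),np.hstack([f(b,235,175,100,75,4),f(b,350,295,120,90,10/3)])])
cv2.imwrite('pics/crop0.png',c)
for n,u,v,z in(('gauge',200,230,.13),('bore',456,244,.07),('mort',370,249,.07)): print(n,onz('top0',u,v,z))
print('side bore',onz('side0',410,330,.07),'side gauge',onz('side0',270,187,.14))
for u,v in((235,12),(268,5),(285,370),(325,365)):print('fence',onz('top0',u,v,.05))
E
```

```text
gauge [0.56113975 0.07370806 0.13      ]
bore [ 0.5304424  -0.39479981  0.07      ]
mort [ 0.52604666 -0.23309167  0.07      ]
side bore [ 0.53150591 -0.39470397  0.07      ] side gauge [0.55056938 0.06701548 0.14      ]
fence [1.04446649 0.02740065 0.05      ]
fence [ 1.0575949  -0.04274762  0.05      ]
fence [ 0.30682947 -0.06702641  0.05      ]
fence [ 0.31395815 -0.14161393  0.05      ]
```

View pics/crop0.png

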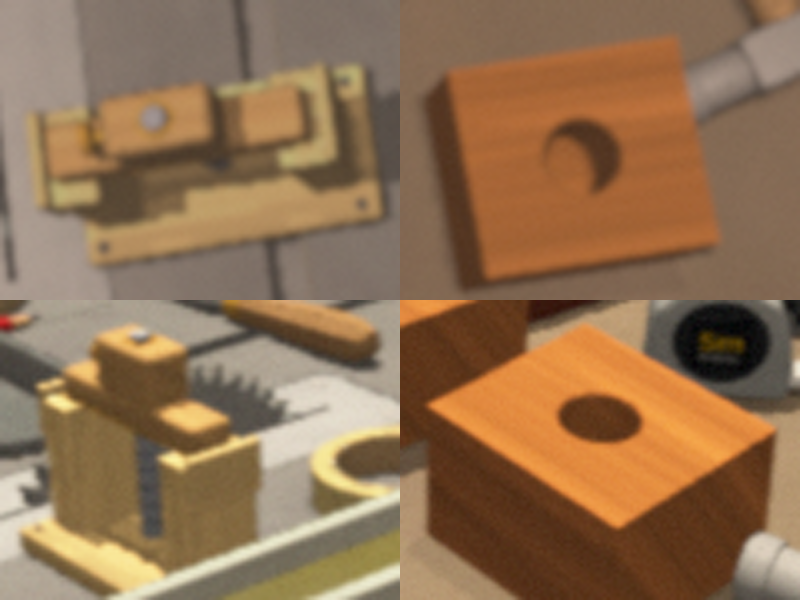

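The crops show the rod top at (152,118) in the top crop and (140,335) in the side crop. The bore mouth is at (582,157) and (599,418). Now I'll triangulate these.

```bash
python3 - <<'E'
from h import *
def tri(pt,ps):
    A=[]
    for f,p in(('top0',pt),('side0',ps)):
        a=np.load(f'pics/{f}.npz'); A.append(a['K']@np.linalg.inv(a['T'])[:3])
    X=cv2.triangulatePoints(A[0],A[1],np.float64(pt),np.float64(ps)).ravel(); return X[:3]/X[3]
t1=lambda u,v:(150+u/4,200+v/4); t2=lambda u,v:(410+(u-400)/4,205+v/4)
s1=lambda u,v:(235+u/4,175+(v-300)/4); s2=lambda u,v:(350+(u-400)*.3,295+(v-300)*.3)
g=tri(t1(152,118),s1(140,335)); b=tri(t2(582,157),s2(599,418)); print('rodtop',g,'bore',b)
l=onz('top0',*t1(50,150),.108);r=onz('top0',*t1(303,115),.108);d=l-r
print('bar',l,r,np.linalg.norm(d),'yaw',np.degrees(np.arctan2(d[1],d[0]))-90)
C=[onz('top0',*t2(*c),.07) for c in((447,72),(680,38),(718,243),(485,279))]
print(C,np.mean(C,0)); d=C[0]-C[1]; print('blk yaw',np.degrees(np.arctan2(d[1],d[0]))-90)
s=ctrl.state(); M=Rm(s['eef_rot']); print('tool axes',M.round(4).tolist())
print('shift to above gauge (tool)',M.T@(np.r_[g[:2],.205]-s['tcp_pos']))
E
```

```text
rodtop [0.56266587 0.09297991 0.1363319 ] bore [ 0.5306601  -0.39436002  0.06928661]
bar [0.55376636 0.14878237 0.108     ] [0.56630757 0.03220452 0.108     ] 0.11725048741030412 yaw 6.140148791424124
[array([ 0.57279244, -0.33325929,  0.07      ]), array([ 0.58558811, -0.44418525,  0.07      ]), array([ 0.48749186, -0.4537325 ,  0.07      ]), array([ 0.47397447, -0.34473813,  0.07      ])] [ 0.52996172 -0.39397879  0.07      ]
blk yaw 6.580169960882003
tool axes [[-0.968, 0.2511, -0.0003], [0.2511, 0.968, -0.0009], [0.0001, -0.0009, -1.0]]
shift to above gauge (tool) [-5.21306547e-01 -3.18519279e-01  2.90903429e-04]
```

Emit:
arm_command:
  moves:
    - [1,-0.4,-0.24,-0.3,0]
    - [1,-0.8,-0.49,-0.45,0]
    - [1,-1,-0.61,-0.45,0]

```text
t: 0.45
tcp_pos: [0.2212, 0.447, 0.2524]
eef_rot: [179.9, 0.1, 165.4]
ft_force: [-0.1, -0.5, -0.5]
finger_gap: 0.0938
gripper_force: 0.0
```

Emit:
arm_command:
  moves:
    - [1,-0.4,-0.24,0,0]
    - [1,-0.8,-0.49,0,0]
    - [1,-1,-0.61,0,0]

```text
t: 0.75
tcp_pos: [0.3027, 0.3618, 0.2504]
eef_rot: [-180.0, 0.0, 165.4]
ft_force: [0.9, 0.2, -0.3]
finger_gap: 0.0939
gripper_force: 0.0
```

Emit:
arm_command:
  moves:
    - [1,-0.4,-0.24,0,0]
    - [1,-0.8,-0.49,0,0]
    - [1,-1,-0.61,0,0]

```text
t: 1.05
tcp_pos: [0.3841, 0.2776, 0.2504]
eef_rot: [-180.0, 0.0, 165.4]
ft_force: [0.5, 0.7, 0.3]
finger_gap: 0.0937
gripper_force: 0.0
```

Emit:
arm_command:
  moves:
    - [1,-0.4,-0.24,0,0]
    - [1,-0.8,-0.49,0,0]
    - [1,-1,-0.61,0,0]

```text
t: 1.35
tcp_pos: [0.4656, 0.1933, 0.2502]
eef_rot: [-180.0, -0.0, 165.3]
ft_force: [1.3, -0.0, 0.4]
finger_gap: 0.094
gripper_force: 0.0
```

Emit:
arm_command:
  moves:
    - [1,-0.2,-0.2,0,0.07]
    - [1,-0.4,-0.35,0,0.14]
    - [1,-0.6,-0.5,0,0.21]
    - [1,-0.7,-0.6,0,0.28]
    - [1,-0.7,-0.6,0,0.35]
    - [1,-0.7,-0.6,0,0.42]
    - [1,-0.7,-0.6,0,0.49]
    - [1,-0.7,-0.6,0,0.56]
    - [1,-0.7,-0.6,0,0.605]
    - [1,-0.7,-0.6,0,0.605]
    - [1,-0.7,-0.6,0,0.605]

```text
t: 2.45
tcp_pos: [0.5167, 0.1201, 0.2503]
eef_rot: [-180.0, 0.0, 96.3]
ft_force: [-0.0, 0.0, 0.4]
finger_gap: 0.0944
gripper_force: 0.0
```

```bash
python3 - <<'E'
from h import *
save('wrist','w1'); s=ctrl.state(); print(s['t'],s['tcp_pos'],s['eef_rot'],s['joint_positions'])
M=Rm(s['eef_rot']); print('to gauge tool', M.T@(np.array([.5615,.0925,.25])-s['tcp_pos']))
for P in((.5615,.0925,.14),(.5615,.0925,.09),(.555,.1488,.108),(.567,.0322,.108)): print(proj('w1',P))
E
```

```text
2.5 [0.516679   0.12010328 0.25034772] [-1.79988630e+02  1.75740487e-03  9.62850719e+01] [ 9.13034977e+00  1.28741261e+01  8.65673253e+01 -1.20716495e-03
  8.05699916e+01  2.84547593e+00]
to gauge tool [-0.03234415  0.04152979  0.00034047]
[368.53072686 268.75707863]
[362.06050818 250.7806348 ]
[365.80152135 196.85604047]
[361.11642275 315.05722442]
```

View pics/w1.png

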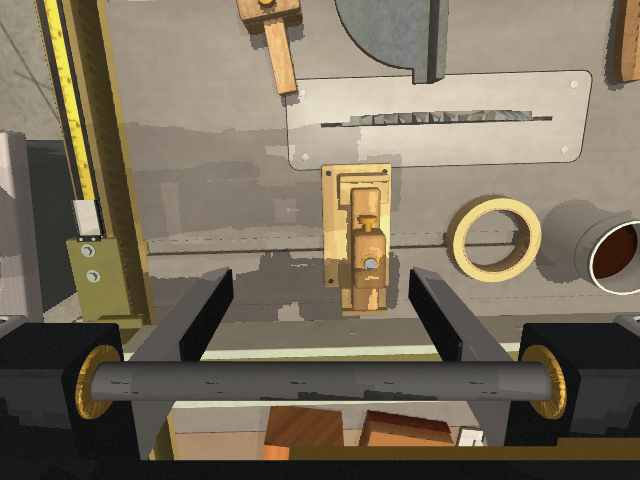

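The rod top is at (371,264), within a few pixels of the prediction. I'll enlarge this for the yaw.

```bash
python3 - <<'E'
from h import *
a=cv2.imread('pics/w1.png'); cv2.imwrite('pics/crop1.png',cv2.resize(a[160:320,310:410],None,fx=3.75,fy=3.75,interpolation=cv2.INTER_CUBIC))
print(onz('w1',371,264,.139))
E
```

```text
[0.56315779 0.09665115 0.139     ]
```

View pics/crop1.png

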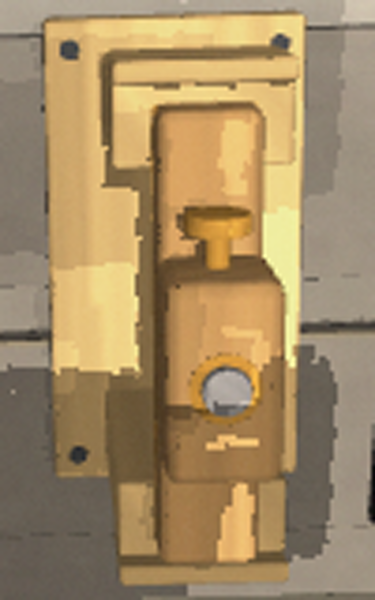

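```bash
python3 - <<'E'
from h import *
c=lambda u,v,z:onz('w1',310+u/3.75,160+v/3.75,z)
y=lambda a,b:np.degrees(np.arctan2(*(a-b)[[1,0]]))-90
Q=[c(*p,.136) for p in((166,282),(287,282),(283,475),(165,475))]
print(np.round(Q,4),np.mean(Q,0),y(Q[0],Q[3]),y(Q[1],Q[2]))
B=[c(211,103,.108),c(209,562,.108)];print(B,np.mean(B,0),y(*B))
print('rod',c(229,391,.139))
s=ctrl.state();M=Rm(s['eef_rot']); print('to rod', M.T@(np.r_[.562,.095,.25]-s['tcp_pos']))
E
```

```text
[[0.5459 0.1196 0.136 ]
 [0.573  0.1226 0.136 ]
 [0.5794 0.0761 0.136 ]
 [0.5519 0.0731 0.136 ]] [0.56257236 0.09784383 0.136     ] 7.364885385923145 7.8402416006690885
[array([0.5542172 , 0.15721705, 0.108     ]), array([0.57072028, 0.03825057, 0.108     ])] [0.56246874 0.09773381 0.108     ] 7.897692981157022
rod [0.56324947 0.09641824 0.139     ]
to rod [-0.02991392  0.04230048  0.00034024]
```

Emit:
arm_command:
  moves:
    - [1,-0.285,0.435,0,-0.012]
    - [1,-0.285,0.435,0,-0.012]
    - [1,-0.285,0.435,0.3,-0.012]
    - [1,-0.285,0.435,0.6,-0.012]
    - [1,-0.285,0.435,0.8,-0.012]
    - [1,-0.285,0.435,0.8,-0.012]

```text
t: 3.1
tcp_pos: [0.5617, 0.0964, 0.1679]
eef_rot: [-179.7, -0.0, 97.6]
ft_force: [-1.2, 1.3, 0.8]
finger_gap: 0.094
gripper_force: 0.0
```

Emit:
arm_command:
  moves:
    - [1,0,0,0.2,0]
    - [1,0,0,0.4,0]
    - [1,0,0,0.55,0]
    - [1,0,0,0.68,0]
    - [1,0,0,0.68,0]
    - [0.7,0,0,0.68,0]
    - [0.5,0,0,0.68,0]

```text
t: 3.8
tcp_pos: [0.5635, 0.0965, 0.1036]
eef_rot: [179.9, 0.0, 97.5]
ft_force: [-0.6, 0.3, 0.4]
finger_gap: 0.0815
gripper_force: 0.0
```

```bash
python3 - <<'E'
from h import *
p,K,T=save('wrist','w2'); s=ctrl.state(); print(s['t'],s['tcp_pos'],s['eef_rot'],s['finger_gap'])
print(proj('w2',(.563,.0965,.139)))
E
```

```text
3.85 [0.56348747 0.09647543 0.10349834] [1.79908063e+02 4.20808555e-03 9.75156070e+01] 0.07716273322808137
[318.03954425 316.91043879]
```

View pics/w2.png

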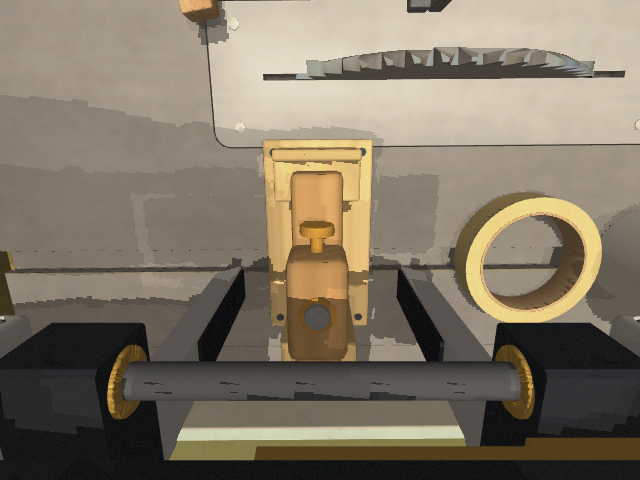

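The rod top at (318,317) matches the prediction and sits centred between the fingers. I'll close the gripper and lift.

Emit:
arm_command:
  moves:
    - [0.3,0,0,0.02,0]
    - [0.2,0,0,0.02,0]
    - [0.1,0,0,0.02,0]
    - [0,0,0,0.02,0]
    - [0,0,0,0.02,0]
    - [0,0,0,0.02,0]
    - [0,0,0,0.02,0]
    - [0,0,0,0.02,0]
    - [0,0,0,0.02,0]

```text
t: 4.75
tcp_pos: [0.5629, 0.0964, 0.1004]
eef_rot: [-180.0, 0.0, 97.5]
ft_force: [-0.5, 0.2, 0.6]
finger_gap: 0.0278
gripper_force: 30.0
```

Emit:
arm_command:
  moves:
    - [0,0,0,-0.1,0]
    - [0,0,0,-0.25,0]
    - [0,0,0,-0.45,0]
    - [0,0,0,-0.65,0]
    - [0,0,0,-0.85,0]
    - [0,0,0,-1,0]
    - [0,0,0,-1,0]

```text
t: 5.45
tcp_pos: [0.5638, 0.0965, 0.203]
eef_rot: [179.8, 0.0, 97.5]
ft_force: [0.0, 0.0, -1.7]
finger_gap: 0.028
gripper_force: 30.0
```

```bash
python3 - <<'E'
from h import *
s=ctrl.state(); print(s['t'],s['tcp_pos'],s['eef_rot'],s['finger_gap'],s['gripper_force'])
M=Rm(s['eef_rot']); print('to bore', M.T@(np.r_[.5305,-.3943,.2425]-s['tcp_pos']))
E
```

```text
5.45 [0.56376385 0.09649214 0.20299546] [1.79776414e+02 5.69616525e-03 9.75077344e+01] 0.027988587418732634 29.993549287319183
to bore [-0.48224236 -0.09695089 -0.03983523]
```

Emit:
arm_command:
  moves:
    - [0,0,0,-0.2,0]
    - [0,-0.2,-0.04,-0.4,0]
    - [0,-0.6,-0.12,-0.4,0]
    - [0,-1,-0.2,-0.4,0]

```text
t: 5.85
tcp_pos: [0.5559, -0.0061, 0.2402]
eef_rot: [180.0, 0.0, 97.6]
ft_force: [1.0, -0.5, -2.5]
finger_gap: 0.028
gripper_force: 30.0
```

Emit:
arm_command:
  moves:
    - [0,-0.4,-0.08,0,0]
    - [0,-0.8,-0.16,0,0]
    - [0,-1,-0.2,0,0]

```text
t: 6.15
tcp_pos: [0.5488, -0.1098, 0.2396]
eef_rot: [-179.9, -0.0, 97.4]
ft_force: [-0.1, -0.6, -1.6]
finger_gap: 0.0278
gripper_force: 30.0
```

Emit:
arm_command:
  moves:
    - [0,-0.4,-0.08,0,0]
    - [0,-0.8,-0.16,0,0]
    - [0,-1,-0.2,0,0]

```text
t: 6.45
tcp_pos: [0.5419, -0.2115, 0.2395]
eef_rot: [-179.9, -0.0, 97.4]
ft_force: [1.0, 1.3, -1.6]
finger_gap: 0.0283
gripper_force: 30.0
```

Emit:
arm_command:
  moves:
    - [0,-0.4,-0.08,0,0]
    - [0,-0.8,-0.16,0,0]
    - [0,-1,-0.2,0,0]

```text
t: 6.75
tcp_pos: [0.5351, -0.3132, 0.2393]
eef_rot: [-179.9, -0.0, 97.4]
ft_force: [-0.1, 0.6, -2.3]
finger_gap: 0.0281
gripper_force: 30.0
```

Emit:
arm_command:
  moves:
    - [0,-0.3,-0.06,0,0]
    - [0,-0.6,-0.12,0,0]
    - [0,-0.8,-0.17,0,0.005]
    - [0,-0.82,-0.17,0,0.008]
    - [0,-0.82,-0.17,0,0.008]
    - [0,-0.82,-0.17,0,0.008]
    - [0,-0.82,-0.17,0,0.008]

```text
t: 7.45
tcp_pos: [0.5302, -0.3931, 0.2406]
eef_rot: [180.0, -0.0, 96.7]
ft_force: [0.6, -0.5, -1.7]
finger_gap: 0.0276
gripper_force: 30.0
```

```bash
python3 - <<'E'
from h import *
p,K,T=save('wrist','w3'); q,_,_=save('side','s3'); s=ctrl.state(); print(s['t'],s['tcp_pos'],s['eef_rot'],s['finger_gap'],s['joint_positions'])
M=Rm(s['eef_rot']); print('to bore', M.T@(np.r_[.5305,-.3943,.101-.09+.07]-s['tcp_pos']))
print(proj('w3',(.5305,-.3943,.07)),proj('s3',s['tcp_pos']))
cv2.imwrite('pics/c3.png',np.hstack([p[:,:,::-1][100:460,140:500],cv2.resize(q[160:400,300:540],None,fx=1.5,fy=1.5)[:,:,::-1]]))
E
```

```text
7.55 [ 0.53009573 -0.39340173  0.24069941] [1.79987478e+02 1.11001917e-02 9.66447774e+01] 0.02760783866614777 [-3.97592585e+01  3.06046670e+01  6.37776875e+01  1.41888226e-03
  8.56009713e+01 -4.64041457e+01]
to bore [-0.00090807  0.00026271  0.15969965]
[320.07451424 217.78652155] [414.92416479 221.27948117]
```

View pics/c3.png

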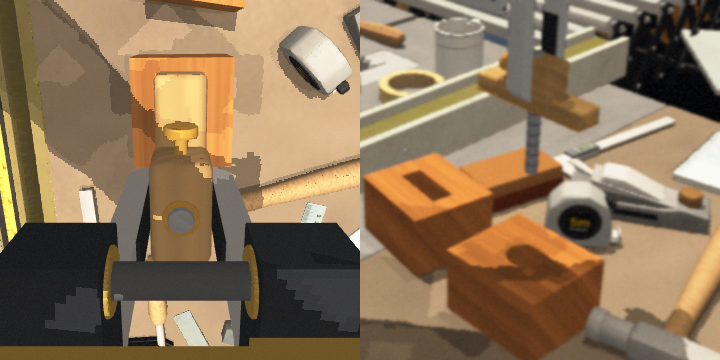

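The gauge hangs upright. In the side crop the rod is at x≈533 and the bore below it at x≈525, so it is in line. Lowering it.

Emit:
arm_command:
  moves:
    - [0,-0.01,0,0.2,0]
    - [0,-0.01,0,0.45,0]
    - [0,-0.01,0,0.65,0]
    - [0,-0.01,0,0.8,0]
    - [0,-0.01,0,0.9,0]
    - [0,-0.01,0,1,0]
    - [0,-0.01,0,1,0]
    - [0,-0.01,0,1,0]

```text
t: 8.35
tcp_pos: [0.5301, -0.3952, 0.141]
eef_rot: [180.0, 0.0, 96.6]
ft_force: [0.2, -0.3, -1.5]
finger_gap: 0.0278
gripper_force: 30.0
```

```bash
python3 - <<'E'
from h import *
q,_,_=save('side','s4'); s=ctrl.state(); print(s['t'],s['tcp_pos'],s['eef_rot'],s['ft_force'])
cv2.imwrite('pics/c4.png',cv2.resize(q[200:400,330:510],None,fx=2.5,fy=2.5)[:,:,::-1])
E
```

```text
8.4 [ 0.53020543 -0.39533792  0.14132029] [1.79950280e+02 5.20840721e-02 9.65883640e+01] [ 0.55643864 -0.35007173 -1.74342395]
```

View pics/c4.png

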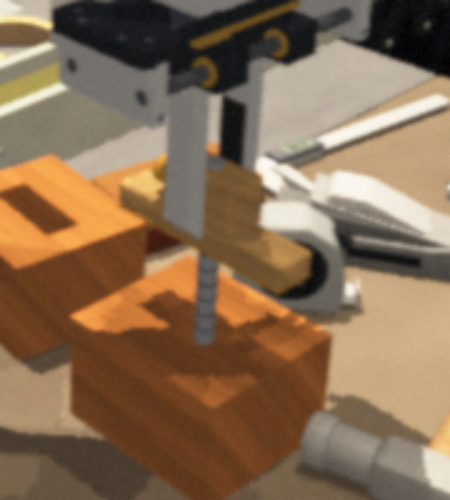

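The rod goes into the round bore with no contact force. I'll keep lowering, slowly.

Emit:
arm_command:
  moves:
    - [0,0,0,0.1,0]
    - [0,0,0,0.2,0]
    - [0,0,0,0.3,0]
    - [0,0,0,0.36,0]
    - [0,0,0,0.4,0]
    - [0,0,0,0.44,0]
    - [0,0,0,0.48,0]
    - [0,0,0,0.52,0]
    - [0,0,0,0.55,0]
    - [0,0,0,0.57,0]
    - [0,0,0,0.57,0]

```text
t: 9.5
tcp_pos: [0.5299, -0.3951, 0.0831]
eef_rot: [-180.0, -0.0, 96.6]
ft_force: [0.1, -0.4, -1.8]
finger_gap: 0.0274
gripper_force: 30.0
```

Emit:
arm_command:
  moves:
    - [0,0,0,0.01,0]
    - [0,0,0,0.02,0]
    - [0,0,0,0.03,0]
    - [0,0,0,0.03,0]
    - [0,0,0,0.03,0]

```text
t: 10.0
tcp_pos: [0.53, -0.3952, 0.0807]
eef_rot: [180.0, 0.0, 96.6]
ft_force: [-1.4, 0.7, 3.7]
finger_gap: 0.0278
gripper_force: 30.0
```

Emit:
arm_command:
  moves:
    - [0,0,0,0.01,0]
    - [0,0,0,0.01,0]
    - [0,0,0,0.01,0]

```text
t: 10.3
tcp_pos: [0.53, -0.3952, 0.0806]
eef_rot: [180.0, 0.0, 96.6]
ft_force: [-4.4, 4.1, 12.2]
finger_gap: 0.0278
gripper_force: 30.0
```

```bash
python3 - <<'E'
from h import *
q,_,_=save('side','s5'); p,_,_=save('wrist','w5'); s=ctrl.state(); print(s['t'],s['tcp_pos'],s['eef_rot'],s['ft_force'])
cv2.imwrite('pics/c5.png',np.hstack([cv2.resize(q[220:400,330:510],None,fx=2.4,fy=2.4),cv2.resize(p[150:400,200:400],None,fx=1.7,fy=432/250)])[:,:,::-1])
E
```

```text
10.4 [ 0.53001728 -0.39520884  0.08064264] [1.79972764e+02 3.40131651e-02 9.65907719e+01] [-5.64647482  3.88061086 12.44315012]
```

View pics/c5.png

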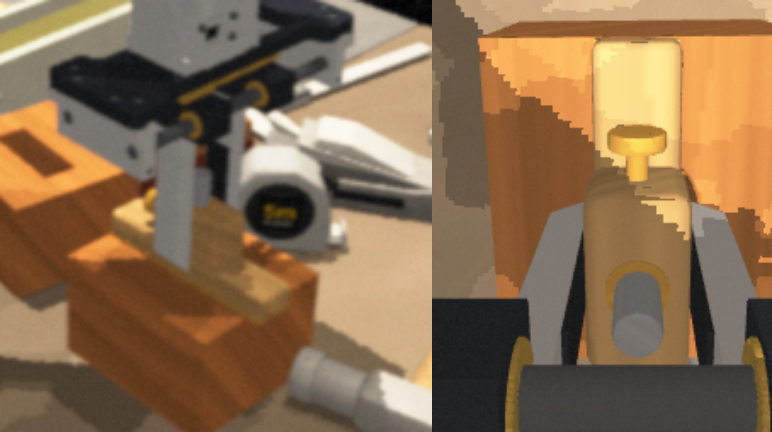

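The crossbar lies on the block, the rod has risen out of the grip block, and the contact is firm at about 14 N. I'll hold it there for over a second, then release and retreat straight up.

Emit:
arm_command:
  moves:
    - [0,0,0,0.003,0]
    - [0,0,0,0.003,0]
    - [0,0,0,0.003,0]
    - [0,0,0,0.003,0]
    - [0,0,0,0.003,0]
    - [0,0,0,0.003,0]
    - [0,0,0,0.003,0]
    - [0,0,0,0.003,0]
    - [0,0,0,0.003,0]
    - [0,0,0,0.003,0]
    - [0,0,0,0.003,0]
    - [0,0,0,0.003,0]

```text
t: 11.6
tcp_pos: [0.53, -0.3952, 0.0806]
eef_rot: [180.0, 0.0, 96.6]
ft_force: [-6.8, 5.5, 14.6]
finger_gap: 0.0275
gripper_force: 30.0
```

Emit:
arm_command:
  moves:
    - [0.35,0,0,0,0]
    - [0.5,0,0,0,0]
    - [0.6,0,0,0,0]
    - [0.7,0,0,0,0]
    - [0.7,0,0,0,0]
    - [0.7,0,0,0,0]
    - [0.7,0,0,0,0]

```text
t: 12.3
tcp_pos: [0.5299, -0.3951, 0.0791]
eef_rot: [-180.0, -0.0, 96.6]
ft_force: [0.7, -0.4, -0.1]
finger_gap: 0.0656
gripper_force: 0.0
```

Emit:
arm_command:
  moves:
    - [0.7,0,0,-0.1,0]
    - [0.7,0,0,-0.25,0]
    - [0.7,0,0,-0.45,0]
    - [0.7,0,0,-0.7,0]
    - [0.7,0,0,-1,0]
    - [0.7,0,0,-1,0]
    - [0.7,0,0,-1,0]

```text
t: 13.0
tcp_pos: [0.5301, -0.3953, 0.1806]
eef_rot: [179.9, 0.1, 96.6]
ft_force: [-0.1, 0.1, -1.2]
finger_gap: 0.066
gripper_force: 0.0
```

```bash
python3 - <<'E'
from h import *
q,_,_=save('side','s6'); p,_,_=save('wrist','w6'); s=ctrl.state(); print(s['t'],s['tcp_pos'],s['ft_force'],s['finger_gap'])
cv2.imwrite('pics/c6.png',np.hstack([cv2.resize(q[220:400,330:510],None,fx=2.4,fy=2.4),cv2.resize(p[100:400,200:400],None,fx=1.7,fy=432/300)])[:,:,::-1])
E
```

```text
13.1 [ 0.52963695 -0.39490569  0.17860081] [-0.73018037 -0.0123541  -0.85996258] 0.06581179280066485
```

View pics/c6.png

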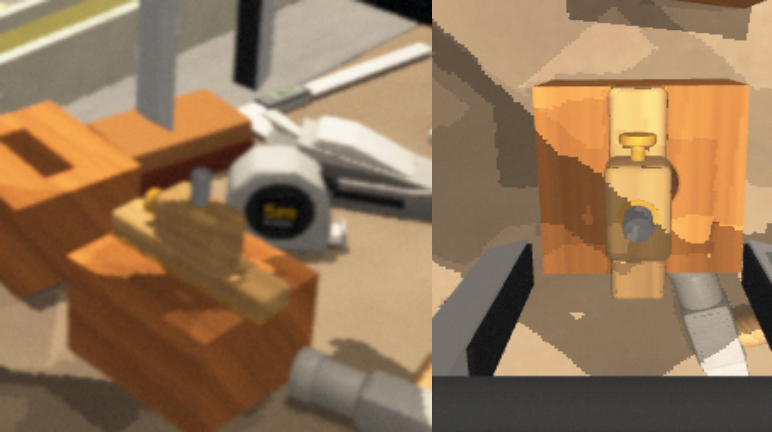

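The gauge stands flat on the round-bore block with its rod raised, and the gripper is clear of it.

```bash
python3 -c "
from station import ctrl; print(ctrl.hand_in())"
```

```text
the job is handed in; nothing more can be done
None
```

The job is handed in at about 13 s: the gauge stands in the round bore with its crossbar flat on the block, pressed down for over a second before release, and the gripper is clear of it.

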